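# Disinfect the brown case

### The arm

A 6-joint arm with a two-finger parallel gripper is mounted at the origin on the work surface. World frame = base frame: x ahead of the robot, y to its left, z up, the work surface at z = 0. Lengths are in m, angles in rad, forces in N, time in s.
With the tool pointing down it reaches from about 0.3 to 0.775 m from the base axis. Payload 14.6 kg.
Tool frame: the origin (TCP) lies midway between the tips of the shut fingers; the grasp point (between the pads) lies 19 mm behind it (ctrl.grip_depth is the z of the grasp point in the tool frame, in m); z points along the fingers, y is the line along which they close (so a half turn about z gives the same grasp; the last joint's range is limited). The gripper opens to 94 mm and grips with 3 to 60 N. Pads are 16 mm wide; open, the fingers measure 119 mm over their backs; the gripper's body (75 mm by 177 mm) begins 78 mm behind the grasp point.
Start: joints at [-1.242, 0.3, 1.521, -0, 1.321, -0.067], TCP at [0.212, -0.507, 0.205] pointing down, gripper open.
Joint ranges: [-3.03, 3.03], [-0.79, 2.21], [0.23, 2.52], [-1.04, 4.18], [0, 3.07], [-2.55, 2.55]. Speed limits (rad/s): [2.22, 2.22, 2.57, 3.14, 3.14, 3.14].

### API

Orientations are given as [roll, pitch, yaw] about the fixed x, y, z axes, in that order (R = Rz(yaw) Ry(pitch) Rx(roll)).
In Python, from station import ctrl gives the robot as it stands. The module is installed in compiled form; this text tells all that it offers.
- The arm moves only by the tool carry_out, never from a script. Its argument "commands" is a list of rows, each a list of 3 entries, a list of its own where there are three numbers: the closure, from 0 (fully open) to 1 (shut), then the shift along the tool's x, y, z in mm, then the turn, a rotation vector about the tool's x, y, z in rad. In form: [[gripper, [tx, ty, tz], [wx, wy, wz]], ...]. A call has 1 to 10 rows; each row shifts and turns the commanded pose from where the row before left it, along the tool's axes as they then stand; what a row does not reach is not made up. A row lasts 1/8 s, in which the tool goes at most 62.5 mm and 10.7 degrees, less where a joint would pass 70% of its speed; a pose out of reach is approached as far as the arm can. A call with a gripper value outside its range is refused whole. The fingers move at their own pace and stop on an object; "squeeze" is the grip in N (left out, the last holds). Time passes only in rows, so rows that do not move let the fingers close. It gives the time, the measured TCP pose, the force, the opening and the grip force at its end, in the units of the state.
- ctrl.get_obs(): the state, without advancing time (a new reading comes with each control period).
- ctrl.camera(name): name is "side" or "top"; returns a dict with "img" (480x640x3 uint8, blue, green, red), "camera_matrix" (3x3 intrinsics, pixels), "k1" (the pictures are not rectified: a ray, as slopes to the right and down, at radius r is drawn at 1 + k1 r^2 times it, then the intrinsics apply), "rvec" (rotation vector, rad) and "tvec" (3), from world to camera coordinates, as OpenCV has them. Camera axes: x right, y down, z forward; pixel columns grow to the right and rows downward; lengths in m; the calibration is good to about 2 mm. A picture is of the moment at which its call begins. There is no depth.
- ctrl.hand_in(): hands the job in; it is judged then, once.
Trained networks look in the newest picture that a camera, given by its name, has taken for a name from the list of things; names that differ only in an ending like _2 or _b are one class to them, and where a whole thing is asked for, a point or a joint stands for the part that bears it (a point fixed in the world has none). Each returns a list of dicts, best first, with "score" (0 to 1); they miss things now and then, are a little off and sometimes report something else, mostly with a low value. They report only what shows in the picture. A call takes as long as a camera call. They do not tell look-alikes from the thing itself.
- ctrl.outline_of(thing, camera): "region" (480x640 bool, what is visible of it).
- ctrl.place_of(thing, camera): "at" ([x, y, z] in m, in world coordinates, good to about 4 mm: a listed point, or the origin of a listed thing).
The state is a dict: "time_s": time; "qpos": joint angles; "joint_vel": joint speeds; "tau": joint torques, N m; "ee_pos": TCP position; "eef_rot": TCP orientation; "force": force on the tool from outside, world axes, zero at the start; "moment": the same for the moment, N m; "grip_width": finger opening in m; "grip_force": force on a finger pad.
Only numpy, scipy, OpenCV 4.12 (cv2) and the standard library are available. Lean on these libraries where they do the work, as an engineer would, in place of code of your own. Each camera call takes 0.05 s, during which the arm holds its last target. There are 200 camera calls.

### The job

Lift the brown hard case out of the blue in-tray and set it down gently, flat and squarely in the middle of the disinfecting unit's lamp bay, lying lengthwise between the two violet lamps; lower it all the way before letting go. Then start the unit: flip its steel toggle switch past centre so that it snaps over to on, at the green dot. Leave the grey case in the tray and everything else on the desk where it is.

Things in the scene. Friction and masses are not known exactly. Their poses are not given: they have to be found in the camera images.
- brown_case_centre (a point): centre of the brown hard case, a rounded box 120 mm (its x) x 46 mm (its y) x 30 mm high (its z, up), about 0.12 kg, a small brass clasp on one long side. It lies flat in the blue tray, side by side with the grey case (their long sides face each other; which is on which side varies); this point is 15 mm above its underside. Its x axis runs along its length.
- grey_case_centre (a point): centre of the grey hard case, same shape and size as the brown one (120 x 46 x 30 mm, x along its length); it stays in the tray.
- tray: blue open plastic tray, fixed to the desk, 200 mm (its x) x 270 mm (its y) x 45 mm high, walls 5 mm, floor 5 mm thick; origin at the centre of its underside, on the desk. The unit and the tray stand one to the left and one to the right of the robot; which is where varies.
- unit: the disinfecting unit, a white box fixed to the desk, 210 mm (x) x 270 mm (y) x 50 mm high, with a lamp bay on its -y part and a control panel 80 mm wide on its +y part; origin at the centre of its underside. x points away from the robot, give or take its yaw; z is up.
- bay (a point): centre of the bay's steel floor, 20 mm above the desk, axes as the unit's. The floor is 210 mm long (x) and 130 mm wide (y) between the two violet tube lamps, which run along x on either side, tops 42 mm above the desk, with walls 50 mm high behind them; open above and at both x ends. The switch pivot is 135 mm in +y of this point.
- switch_pivot (a point): pivot of the toggle switch, on the top face of the unit's control panel, 50 mm above the desk, axes as those of bay. The panel extends flat 105 mm before and behind it in x and 40 mm to either side in y, with nothing else on it that can be hit.
- bat_tip (a point): tip of the steel toggle bat, a round tapered rod 48 mm long from the pivot, 8 mm thick at its foot and 13.6 mm near its tip, leaning 0.45 rad from upright. Off: it leans to -x of the unit (towards the robot, red dot), tip 21 mm from the pivot in x and 43 mm above it. On: it leans as far to +x (green dot).
- switch (a joint): angle of the toggle bat: 0 is off (leaning to the unit's -x), 0.45 upright, 0.90 on (leaning to +x). An over-centre spring holds it at either end, with about 1.4 N at the tip (0.065 N m), and snaps it over once past 0.45.
- sanitiser: clear hand-sanitiser bottle with blue cap, 60 mm across, 150 mm high, standing farther out between tray and unit; origin at the centre of its underside. A bystander.
- pen_pot: blue square pot, 80 x 80 x 90 mm, with pens and teal scissors standing up to 145 mm high; origin at the centre of its underside. A bystander.
- mouse: black computer mouse, 105 x 60 x 34 mm; origin at the centre of its underside. A bystander.
- brown_case: the brown case itself (see brown_case_centre); origin at the centre of its underside, axes the same.
Not all that is in view belongs to the job. What is shaped like the part that bears grey_case_centre but orange or pink is not meant.

How it is judged:
By the outcome, as a careful person would: the job done as asked, in the order asked, and still so for the second after the job is handed in, with the robot touching nothing.
It also fails if it takes over 53 s, if anything falls off the work surface, if the arm or the gripper's body presses on something with over 40 N, if the wrist force passes 120 N, or if a joint passes its speed limit or range.

## Working session

There is one attempt and no reset: what is moved stays moved. The work goes in short steps, Python scripts to look and compute and a tool call to move; the robot and the scene stay as the last step left them, time stands still between calls to the robot, and variables do not carry over. Pictures are saved under pics/ and viewed, at most 10 in all, crops included, and the job is handed in when it is done.

Besides the shell and the picture viewer there is one more tool, called after "Request:" as a command line: name --argument value ..., lists and objects as JSON in quotes. carry_out: Moves the arm, as the interface text tells. Its arguments: {"type":"object","properties":{"commands":{"type":"array","items":{"type":"array"}},"squeeze":{"type":"number"}},"required":["commands"]}

```bash
mkdir -p pics; cat > h.py <<'E'
import numpy as np,cv2
from station import ctrl
def px(c,P):
    p,_=cv2.projectPoints(np.array(P,float).reshape(-1,1,3),c['rvec'],c['tvec'],np.array(c['camera_matrix']),np.array([c['k1'],0,0,0,0.]))
    return p.reshape(-1,2)
def world(c,uv,z):
    K=np.array(c['camera_matrix']);u=cv2.undistortPoints(np.array(uv,float).reshape(-1,1,2),K,np.array([c['k1'],0,0,0,0.])).reshape(-1,2)
    R=cv2.Rodrigues(np.array(c['rvec'],float))[0];t=np.array(c['tvec']).reshape(3)
    d=np.c_[u,np.ones(len(u))]@R; o=-R.T@t
    return (o+d*((z-o[2])/d[:,2])[:,None])
E
python3 - <<'E'
from h import *
o=ctrl.get_obs(); print(o['time_s'],o['ee_pos'],o['eef_rot'],ctrl.grip_depth)
for n in ['top','side']:
    c=ctrl.camera(n); cv2.imwrite(f'pics/{n}0.png',c['img'])
    for t in ['brown_case_centre','grey_case_centre','tray','unit','bay','switch_pivot','bat_tip','sanitiser','pen_pot','mouse']:
        print(n,t,[(np.round(r['at'],3).tolist(),round(r['score'],2)) for r in ctrl.place_of(t,n)[:3]])
    for t in ['brown_case','tray','unit']:
      for r in ctrl.outline_of(t,n)[:2]:
        m=r['region'].astype(np.uint8); k=max(cv2.findContours(m,0,2)[0],key=cv2.contourArea)
        print(t,round(r['score'],2),m.sum(),np.round(cv2.boxPoints(cv2.minAreaRect(k))).tolist())
print(ctrl.get_obs()['time_s'])
E
```

```text
0.0 [ 0.21195456 -0.50722311  0.20486417] [-3.14041162e+00 -7.12772575e-05  3.95794513e-01] -0.0188
top brown_case_centre [([0.563, 0.138, 0.02], 0.68), ([0.521, -0.124, 0.092], 0.18)]
top grey_case_centre [([0.665, 0.469, 0.012], 0.88), ([0.802, 0.193, 0.016], 0.84), ([0.595, 0.268, 0.02], 0.74)]
top tray [([0.573, 0.205, 0.001], 0.91)]
top unit [([0.522, -0.22, -0.0], 0.78)]
top bay [([0.518, -0.259, 0.021], 0.73)]
top switch_pivot [([0.54, -0.125, 0.053], 0.73)]
top bat_tip [([0.522, -0.122, 0.093], 0.57), ([0.564, 0.138, 0.008], 0.25)]
top sanitiser [([0.714, -0.01, 0.003], 0.68), ([0.524, -0.486, -0.004], 0.59)]
top pen_pot [([0.501, 0.49, 0.003], 0.56)]
top mouse [([0.524, -0.484, -0.001], 0.75)]
brown_case 0.58 606 [[269.0, 286.0], [275.0, 246.0], [290.0, 248.0], [285.0, 288.0]]
tray 0.86 4777 [[206.0, 286.0], [222.0, 221.0], [310.0, 243.0], [294.0, 308.0]]
tray 0.25 621 [[269.0, 286.0], [274.0, 247.0], [291.0, 249.0], [285.0, 288.0]]
unit 0.74 6104 [[348.0, 309.0], [358.0, 239.0], [447.0, 252.0], [437.0, 321.0]]
side brown_case_centre [([0.566, 0.138, 0.021], 0.6), ([0.528, -
[... 206 characters left out ...]
, 0.003], 0.9)]
side bay [([0.522, -0.261, 0.022], 0.87), ([0.568, 0.14, 0.019], 0.31)]
side switch_pivot [([0.542, -0.128, 0.053], 0.58), ([0.528, -0.487, -0.002], 0.35)]
side bat_tip [([0.523, -0.122, 0.093], 0.39)]
side sanitiser [([0.714, -0.01, 0.003], 0.95), ([0.521, -0.259, 0.022], 0.59)]
side pen_pot [([0.496, 0.494, 0.002], 0.95), ([0.529, -0.487, -0.004], 0.58), ([0.565, 0.138, 0.021], 0.49)]
side mouse [([0.531, -0.486, -0.002], 0.58)]
brown_case 0.62 1120 [[319.0, 304.0], [323.0, 282.0], [375.0, 290.0], [372.0, 312.0]]
tray 0.94 7975 [[280.0, 364.0], [307.0, 254.0], [402.0, 278.0], [376.0, 387.0]]
unit 0.77 6165 [[312.0, 228.0], [323.0, 148.0], [405.0, 159.0], [395.0, 238.0]]
1.4
```

View pics/top0.png

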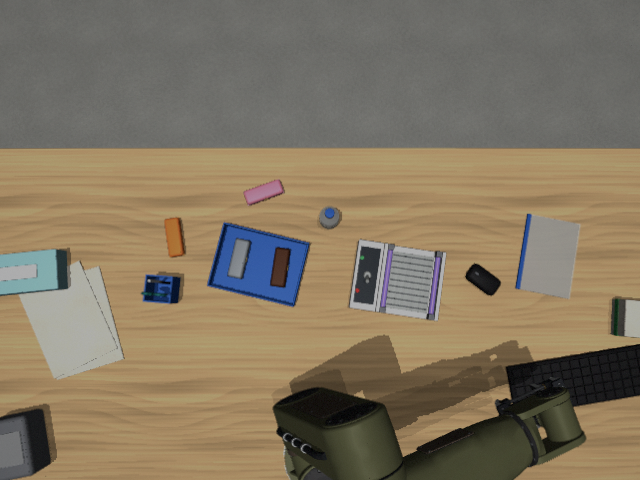

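View pics/side0.png

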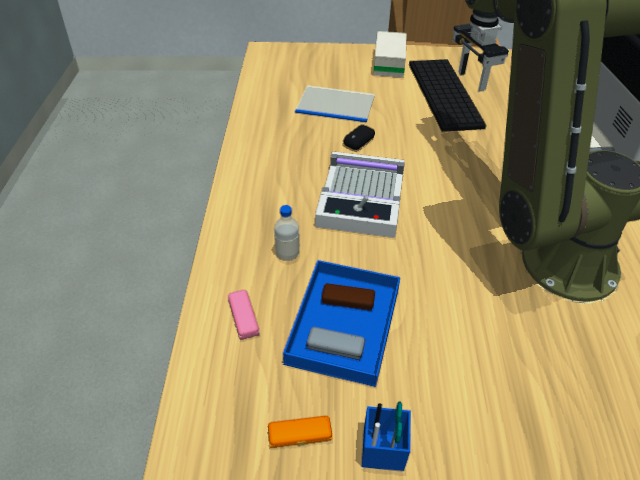

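Both views agree. The tray is on the left with the brown case at top (281,267) and side (348,297), and the grey case on its far side from the unit. The unit is on the right at top (398,280), with its switch panel towards the tray. Next I'll refine the poses with a silhouette fit.

```bash
cat >> h.py <<'E'
from scipy.optimize import minimize
def fit(thing,size,z0,guess,near,cams=('top','side'),inset=0):
    M=[]
    for n in cams:
        c=ctrl.camera(n); rs=ctrl.outline_of(thing,n); p=px(c,near)[0]
        for r in rs:
            ys,xs=np.nonzero(r['region'])
            if np.hypot(xs.mean()-p[0],ys.mean()-p[1])<25: M.append((c,r['region'].astype(np.uint8))); break
    L,W,H=size
    def f(g,per=False):
        cs=np.cos(g[2]);s=np.sin(g[2]);P=[]
        for z in (z0,z0+H):
            for a in(-1,1):
                for b in (-1,1): P.append([g[0]+cs*a*L/2-s*b*W/2,g[1]+s*a*L/2+cs*b*W/2,z])
        out=[]
        for c,m in M:
            h=cv2.convexHull(px(c,P).astype(np.float32)).reshape(-1,2); S=4
            x0,y0=h.min(0)-20; big=np.zeros((480*S,640*S),np.uint8)
            cv2.fillConvexPoly(big,np.round((h+.5)*S*16).astype(np.int32),1,shift=4)
            B=cv2.resize(m,None,fx=S,fy=S,interpolation=0)
            out.append(1-(B&big).sum()/(B|big).sum())
        return out if per else sum(out)
    g=np.array(guess,float)
    r=minimize(f,g,method='Nelder-Mead',options=dict(initial_simplex=[g,g+[.008,0,0],g+[0,.008,0],g+[0,0,.08]],xatol=2e-4,fatol=1e-4,maxiter=80))
    return np.round(r.x,4),np.round(f(r.x,True),3)
E
python3 - <<'E'
from h import *
for cams in [('top',),('side',),('top','side')]:
    print(cams,'brown',*fit('brown_case',(.120,.046,.030),.005,[.565,.138,-.15],[.565,.138,.02],cams))
    print('tray',*fit('tray',(.2,.27,.045),0,[.573,.202,-.15],[.573,.202,0.02],cams))
    print('unit',*fit('unit',(.21,.27,.05),0,[.523,-.221,-.15],[.523,-.221,.03],cams))
E
```

```text
('top',) brown [ 0.5657  0.1381 -0.1306] [0.071]
tray [ 0.5753  0.2035 -0.2357] [0.221]
unit [ 0.5259 -0.2202 -0.1536] [0.032]
('side',) brown [ 0.568   0.1368 -0.118 ] [0.211]
tray [ 0.5762  0.2057 -0.2371] [0.25]
unit [ 0.5273 -0.2194 -0.1564] [0.029]
('top', 'side') brown [ 0.5662  0.138  -0.1417] [0.114 0.142]
tray [ 0.5755  0.2042 -0.2387] [0.218 0.246]
unit [ 0.5265 -0.2197 -0.1554] [0.041 0.031]
```

Request:
carry_out --commands '[[0.2,[0,0,0],[0,0,0.177]],[0.2,[0,0,0],[0,0,0.177]],[0.2,[0,0,0],[0,0,0.177]],[0.2,[18,-46,0],[0,0,0]],[0.2,[18,-46,0],[0,0,0]],[0.2,[18,-46,0],[0,0,0]],[0.2,[18,-46,0],[0,0,0]],[0.2,[18,-46,0],[0,0,0]],[0.2,[18,-46,0],[0,0,0]],[0.2,[18,-46,0],[0,0,0]]]' --squeeze 15

```text
time_s: 3.85
ee_pos: [0.3809, -0.2039, 0.2057]
eef_rot: [3.141, -0.001, -0.135]
force: [0.6, -0.4, 0.2]
grip_width: 0.0752
grip_force: 0.0
```

Request:
carry_out --commands '[[0.2,[18,-46,0],[0,0,0]],[0.2,[18,-46,0],[0,0,0]],[0.2,[18,-46,0],[0,0,0]],[0.2,[18,-46,0],[0,0,0]],[0.2,[18,-46,0],[0,0,0]],[0.2,[18,-46,0],[0,0,0]],[0.2,[18,-46,0],[0,0,0]],[0.2,[0,0,0],[0,0,0]]]'

```text
time_s: 4.85
ee_pos: [0.5491, 0.099, 0.2048]
eef_rot: [-3.142, 0.001, -0.132]
force: [-0.3, 1.0, -0.2]
grip_width: 0.0753
grip_force: 0.0
```

```bash
cat >> h.py <<'E'
from scipy.spatial.transform import Rotation as Ro
def go(target,yaw):
    o=ctrl.get_obs(); R=Ro.from_euler('xyz',o['eef_rot']); T=Ro.from_euler('xyz',[np.pi,0,yaw])
    print('t',o['time_s'],'pos',np.round(o['ee_pos'],4),'rot',np.round(o['eef_rot'],3),'w',round(o['grip_width'],4),'F',np.round(o['force'],1))
    d=np.array(target)-o['ee_pos']
    print('turn',np.round((R.inv()*T).as_rotvec(),4),'then shift mm',np.round(T.inv().apply(d)*1000,1))
E
python3 -c "
from h import *
go([.566,.138,.009],-.135)"
```

```text
t 4.85 pos [0.5491 0.099  0.2048] rot [-3.142e+00  1.000e-03 -1.320e-01] w 0.0753 F [-0.3  1.  -0.2]
turn [-0.0001  0.0007  0.0029] then shift mm [ 11.5 -40.9 195.8]
```

Request:
carry_out --commands '[[0.2,[11.5,-41,0],[0,0,0]],[0.2,[0,0,40],[0,0,0]],[0.2,[0,0,40],[0,0,0]],[0.2,[0,0,40],[0,0,0]],[0.2,[0,0,16],[0,0,0]],[0.2,[0,0,0],[0,0,0]]]'

```text
time_s: 5.6
ee_pos: [0.5654, 0.1353, 0.0694]
eef_rot: [3.141, 0.001, -0.136]
force: [-0.0, 0.2, 0.2]
grip_width: 0.0757
grip_force: 0.0
```

```bash
python3 -c "
from h import *
go([.566,.138,.009],-.135)
c=ctrl.camera('side'); a=cv2.resize(c['img'][220:390,250:450],None,fx=2,fy=2,interpolation=2)
c=ctrl.camera('top'); b=cv2.resize(c['img'][200:370,200:400],None,fx=2,fy=2,interpolation=2)
cv2.imwrite('pics/g1.png',np.hstack([a,b]))"
```

```text
t 5.6 pos [0.5654 0.1353 0.0694] rot [ 3.141e+00  1.000e-03 -1.360e-01] w 0.0757 F [-0.   0.2  0.2]
turn [ 0.0003  0.0008 -0.0007] then shift mm [ 0.3 -2.8 60.4]
```

View pics/g1.png

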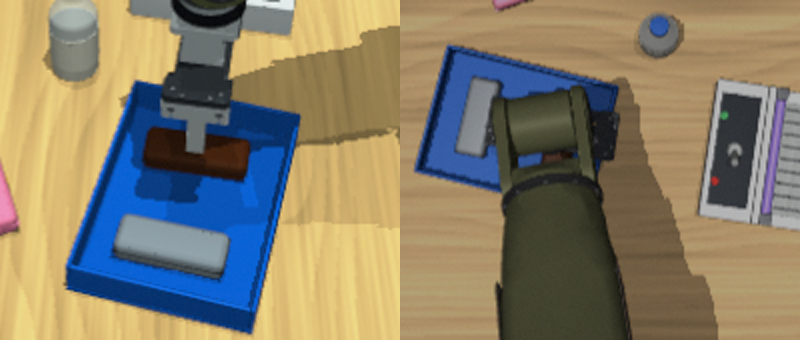

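The side crop at (196,135) shows the finger straddling the middle of the brown case, with the tool lined up with it. I'll descend and grip.

Request:
carry_out --commands '[[0.2,[0,-2.5,25],[0,0,0]],[0.2,[0,0,20],[0,0,0]],[0.2,[0,0,9],[0,0,0]],[0.2,[0,0,4],[0,0,0]],[0.2,[0,0,0],[0,0,0]],[0.2,[0,0,0],[0,0,0]]]'

```text
time_s: 6.45
ee_pos: [0.5662, 0.1383, 0.0122]
eef_rot: [-3.141, -0.001, -0.135]
force: [-0.5, 0.9, 0.1]
grip_width: 0.0751
grip_force: 0.0
```

Request:
carry_out --commands '[[0.7,[0,0,0],[0,0,0]],[0.7,[0,0,0],[0,0,0]],[0.7,[0,0,0],[0,0,0]],[0.7,[0,0,0],[0,0,0]],[0.7,[0,0,0],[0,0,0]],[0.7,[0,0,0],[0,0,0]]]' --squeeze 15

```text
time_s: 7.2
ee_pos: [0.5658, 0.1383, 0.0115]
eef_rot: [-3.142, -0.0, -0.135]
force: [-1.2, 0.2, 1.6]
grip_width: 0.0457
grip_force: 15.0
```

Request:
carry_out --commands '[[0.7,[0,0,-10],[0,0,0]],[0.7,[0,0,-25],[0,0,0]],[0.7,[0,0,-35],[0,0,0]],[0.7,[0,0,-35],[0,0,0]],[0.7,[0,0,-35],[0,0,0]],[0.7,[0,0,-20],[0,0,0]],[0.7,[0,0,0],[0,0,0.02]],[0.7,[0,0,0],[0,0,0]]]'

```text
time_s: 8.2
ee_pos: [0.5654, 0.1381, 0.1705]
eef_rot: [3.141, 0.001, -0.156]
force: [-0.5, 0.3, -1.2]
grip_width: 0.0458
grip_force: 15.0
```

```bash
python3 -c "
from h import *
go([.5195,-.2595,.09],-.155)"
```

```text
t 8.2 pos [0.5654 0.1381 0.1705] rot [ 3.141e+00  1.000e-03 -1.560e-01] w 0.0458 F [-0.5  0.3 -1.2]
turn [ 0.0005  0.0013 -0.0008] then shift mm [ 16.1 399.9  80.5]
```

Request:
carry_out --commands '[[0.7,[1,25,0],[0,0,0]],[0.7,[2,47,0],[0,0,0]],[0.7,[2,47,0],[0,0,0]],[0.7,[2,47,0],[0,0,0]],[0.7,[2,47,0],[0,0,0]],[0.7,[2,47,0],[0,0,0]],[0.7,[2,47,0],[0,0,0]],[0.7,[2,47,0],[0,0,0]],[0.7,[1,26,0],[0,0,0]],[0.7,[0,20,0],[0,0,0]]]'

```text
time_s: 9.45
ee_pos: [0.5192, -0.2604, 0.1703]
eef_rot: [-3.141, 0.002, -0.156]
force: [1.3, 0.4, -1.7]
grip_width: 0.0457
grip_force: 15.0
```

Request:
carry_out --commands '[[0.7,[0,0,25],[0,0,0]],[0.7,[0,0,30],[0,0,0]],[0.7,[0,0,25],[0,0,0]],[0.7,[0,0,0],[0,0,0]],[0.7,[0,0,0],[0,0,0]]]'

```text
time_s: 10.07
ee_pos: [0.5202, -0.2595, 0.0923]
eef_rot: [3.141, -0.001, -0.155]
force: [0.0, 0.4, -1.2]
grip_width: 0.0454
grip_force: 15.0
```

```bash
python3 -c "
from h import *
go([.5195,-.2595,.0325],-.155)
for n in ['top','side']:
    ctrl.camera(n)
    print([(np.round(r['at'],4),round(r['score'],2)) for r in ctrl.place_of('brown_case_centre',n)[:2]],[(np.round(r['at'],4),round(r['score'],2)) for r in ctrl.place_of('bay',n)[:2]])
c=ctrl.camera('side'); a=cv2.resize(c['img'][100:270,270:470],None,fx=2,fy=2,interpolation=2)
c=ctrl.camera('top'); b=cv2.resize(c['img'][200:370,300:500],None,fx=2,fy=2,interpolation=2)
cv2.imwrite('pics/g2.png',np.hstack([a,b]))"
```

```text
t 10.075 pos [ 0.5202 -0.2595  0.0923] rot [ 3.141e+00 -1.000e-03 -1.550e-01] w 0.0454 F [ 0.   0.4 -1.2]
turn [ 0.0003 -0.0008  0.0001] then shift mm [-0.7  0.2 59.8]
[] [(array([ 0.5176, -0.2621,  0.0178]), 0.77)]
[(array([ 0.5197, -0.2601,  0.1018]), 0.65)] [(array([ 0.5178, -0.2597,  0.0204]), 0.78)]
```

View pics/g2.png

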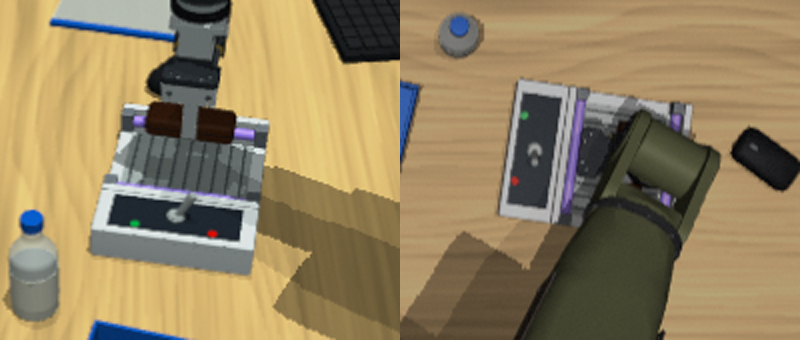

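In the side crop at (190,122) the case hangs level, lengthwise, over the bay, and the network puts it within about 2 mm of centre. I'll lower it.

Request:
carry_out --commands '[[0.7,[-1,0,20],[0,0,0]],[0.7,[0,0,20],[0,0,0]],[0.7,[0,0,15],[0,0,0]],[0.7,[0,0,5],[0,0,0]],[0.7,[0,0,2],[0,0,0]],[0.7,[0,0,1],[0,0,0]],[0.7,[0,0,1],[0,0,0]],[0.7,[0,0,0],[0,0,0]],[0.7,[0,0,0],[0,0,0]]]'

```text
time_s: 11.6
ee_pos: [0.5189, -0.2593, 0.0276]
eef_rot: [3.142, -0.0, -0.155]
force: [0.1, 0.1, -1.4]
grip_width: 0.0456
grip_force: 15.0
```

Request:
carry_out --commands '[[0.7,[0,0,0.5],[0,0,0]],[0.7,[0,0,0.5],[0,0,0]],[0.7,[0,0,0.5],[0,0,0]],[0.7,[0,0,0],[0,0,0]]]'

```text
time_s: 12.1
ee_pos: [0.5188, -0.2593, 0.0265]
eef_rot: [3.142, -0.0, -0.155]
force: [-3.8, 1.7, 6.0]
grip_width: 0.046
grip_force: 15.0
```

The force reading shows contact with the floor. I'll release and retreat upwards.

Request:
carry_out --commands '[[0.2,[0,0,0],[0,0,0]],[0.2,[0,0,0],[0,0,0]],[0.2,[0,0,0],[0,0,0]],[0.2,[0,0,0],[0,0,0]],[0.2,[0,0,-10],[0,0,0]],[0.2,[0,0,-30],[0,0,0]],[0.2,[0,0,-50],[0,0,0]],[0.2,[0,0,-50],[0,0,0]],[0.6,[-30,0,-10],[0,0,0]],[1,[-45,0,0],[0,0,0]]]'

```text
time_s: 13.35
ee_pos: [0.4444, -0.2477, 0.1775]
eef_rot: [3.14, -0.002, -0.155]
force: [-0.6, -0.1, -0.2]
grip_width: 0.0586
grip_force: 0.0
```

Request:
carry_out --commands '[[1,[-30,-35,0],[0,0,0]],[1,[0,-45,0],[0,0,0]],[1,[0,-45,0],[0,0,0]],[1,[0,0,0],[0,0,0]],[1,[0,0,0],[0,0,0]]]'

```text
time_s: 13.98
ee_pos: [0.4345, -0.1199, 0.1764]
eef_rot: [3.141, -0.001, -0.155]
force: [0.3, -0.2, 0.3]
grip_width: 0.0088
grip_force: 0.0
```

```bash
python3 - <<'E'
from h import *
for n in ['top','side']:
    c=ctrl.camera(n)
    for t in ['brown_case_centre','bay','switch_pivot','bat_tip']:
        print(n,t,[(np.round(r['at'],4),round(r['score'],2)) for r in ctrl.place_of(t,n)[:2]])
    cv2.imwrite(f'pics/{n}3.png',cv2.resize(c['img'][100:270,270:470] if n=='side' else c['img'][200:370,300:500],None,fx=2,fy=2,interpolation=2))
cv2.imwrite('pics/g3.png',np.hstack([cv2.imread('pics/side3.png'),cv2.imread('pics/top3.png')]))
print(*fit('brown_case',(.120,.046,.030),.02,[.519,-.26,-.155],[.519,-.26,.035]))
go([.540-.051,-.126+.008,.077],-.155)
E
```

```text
top brown_case_centre [(array([ 0.5195, -0.2619,  0.036 ]), 0.81), (array([ 0.5405, -0.1239,  0.0492]), 0.23)]
top bay [(array([ 0.5188, -0.2604,  0.0178]), 0.77), (array([ 0.7144, -0.0106,  0.0016]), 0.41)]
top switch_pivot [(array([ 0.5413, -0.126 ,  0.0499]), 0.9)]
top bat_tip [(array([ 0.5206, -0.1234,  0.0928]), 0.58), (array([ 0.5221, -0.2191, -0.0026]), 0.55)]
side brown_case_centre [(array([ 0.5198, -0.261 ,  0.034 ]), 0.8)]
side bay [(array([ 0.5175, -0.2602,  0.0255]), 0.65)]
side switch_pivot [(array([ 0.5427, -0.1265,  0.0511]), 0.98), (array([0.4975, 0.4941, 0.0015]), 0.44)]
side bat_tip [(array([ 0.5221, -0.1215,  0.0915]), 0.48)]
[ 0.5196 -0.2607 -0.1674] [0.068 0.159]
t 14.675 pos [ 0.4344 -0.1195  0.176 ] rot [ 3.142  0.    -0.155] w -0.0002 F [ 0.  -1.1 -0.1]
turn [ 0.      0.     -0.0002] then shift mm [ 53.7 -10.   99. ]
```

View pics/g3.png

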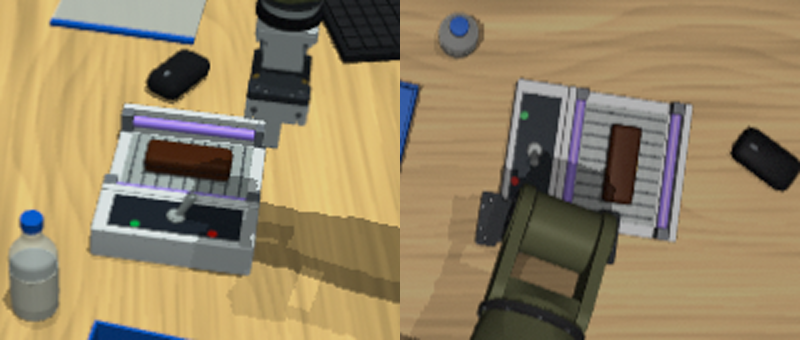

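The case lies squarely mid-bay at side crop (188,160) and top crop (622,163), and the switch still leans to red. I'll move in behind the bat with the fingers shut and push it along the unit's +x.

Request:
carry_out --commands '[[1,[26,-5,0],[0,0,0]],[1,[30,-5,0],[0,0,0]],[1,[0,0,40],[0,0,0]],[1,[0,0,40],[0,0,0]],[1,[0,0,18],[0,0,0]],[1,[0,0,0],[0,0,0]],[1,[0,0,0],[0,0,0]]]'

```text
time_s: 15.55
ee_pos: [0.4918, -0.1185, 0.0789]
eef_rot: [3.141, -0.001, -0.155]
force: [0.0, -0.9, 0.2]
grip_width: 0.0005
grip_force: 0.0
```

Request:
carry_out --commands '[[1,[8,0,0],[0,0,0]],[1,[8,0,0],[0,0,0]],[1,[8,0,0],[0,0,0]],[1,[6,0,0],[0,0,0]],[1,[0,0,0],[0,0,0]]]'

```text
time_s: 16.18
ee_pos: [0.5213, -0.123, 0.0778]
eef_rot: [3.142, -0.0, -0.155]
force: [0.1, 0.6, 0.4]
grip_width: 0.0004
grip_force: 0.0
```

Request:
carry_out --commands '[[1,[7,0,0],[0,0,0]],[1,[7,0,0],[0,0,0]],[1,[7,0,0],[0,0,0]],[1,[0,0,0],[0,0,0]],[1,[0,0,0],[0,0,0]]]'

```text
time_s: 16.8
ee_pos: [0.5402, -0.1261, 0.0775]
eef_rot: [-3.142, 0.005, -0.155]
force: [-13.2, 1.2, 6.5]
grip_width: -0.0
grip_force: 7.0
```

Request:
carry_out --commands '[[1,[-20,0,0],[0,0,0]],[1,[-35,0,0],[0,0,0]],[1,[-30,0,-20],[0,0,0]],[1,[0,0,-50],[0,0,0]],[1,[-20,0,-40],[0,0,0]],[1,[-20,0,0],[0,0,0]],[1,[0,0,0],[0,0,0]]]'

```text
time_s: 17.68
ee_pos: [0.418, -0.1069, 0.1885]
eef_rot: [3.141, -0.001, -0.155]
force: [0.2, -0.5, 0.2]
grip_width: 0.0005
grip_force: 0.0
```

```bash
python3 - <<'E'
from h import *
for n in ['top','side']:
    c=ctrl.camera(n)
    for t in ['brown_case_centre','grey_case_centre','bat_tip']:
        print(n,t,[(np.round(r['at'],4),round(r['score'],2)) for r in ctrl.place_of(t,n)[:3]])
    cv2.imwrite(f'pics/{n}4.png',cv2.resize(c['img'][100:270,270:470] if n=='side' else c['img'][200:370,300:500],None,fx=2,fy=2,interpolation=2))
cv2.imwrite('pics/g4.png',np.hstack([cv2.imread('pics/side4.png'),cv2.imread('pics/top4.png')]))
E
```

```text
top brown_case_centre []
top grey_case_centre [(array([0.6625, 0.4699, 0.0113]), 0.75), (array([0.5956, 0.2665, 0.0247]), 0.59), (array([0.8058, 0.1949, 0.0149]), 0.56)]
top bat_tip [(array([ 0.564 , -0.1279,  0.0957]), 0.62), (array([0.5697, 0.204 , 0.0023]), 0.15)]
side brown_case_centre [(array([ 0.5197, -0.2618,  0.0335]), 0.84), (array([ 0.5233, -0.2208,  0.003 ]), 0.3)]
side grey_case_centre [(array([0.5918, 0.2648, 0.0181]), 0.96), (array([0.8055, 0.1914, 0.0174]), 0.64)]
side bat_tip [(array([ 0.5653, -0.1267,  0.0947]), 0.6), (array([ 0.5786,  0.2011, -0.001 ]), 0.2), (array([ 0.5287, -0.4852, -0.0007]), 0.17)]
```

View pics/g4.png

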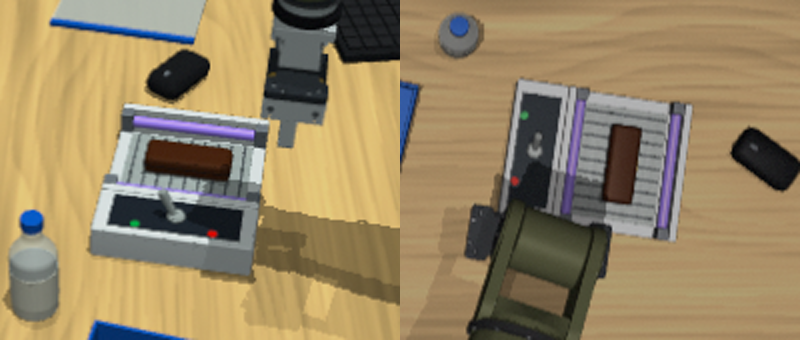

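The bat now leans towards the green dot at side crop (168,200), with its tip about 22 mm past the pivot. The case hasn't moved and the arm is clear.

```bash
python3 -c "
from station import ctrl
print(ctrl.hand_in())"
```

```text
the job is handed in; nothing more can be done
None
```

The brown case lies flat, lengthwise and centred in the lamp bay to within about 2 mm, the switch is on at the green dot, the grey case is still in the tray, and the job is handed in at about 18 s.

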